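Hold the matching pipe over its stub with an open root gap

ROBOT

A 6-joint arm with a two-finger parallel gripper is mounted at the origin on a cart in front of the work surface, level with it; the furniture and walls round the work are solid. World frame = base frame: x ahead of the robot, y to its left, z up, the work surface at z = 0. Lengths are in mm, angles in rad, forces in N, time in s.
With the tool pointing down it reaches from about 350 to 975 mm from the base axis. Payload 7.1 kg.
Tool frame: the origin (TCP) lies midway between the tips of the shut fingers; the grasp point (between the pads) lies pinch_z behind it (pinch_z is the distance from the TCP to the grasp point, in mm); z points along the fingers, y is the line along which they close (so a half turn about z gives the same grasp; the last joint's range is limited). The gripper opens to 88 mm and grips with 3 to 60 N. Pads are 20 mm wide; open, the fingers measure 115 mm over their backs; the gripper's body (75 mm by 178 mm) begins 61 mm behind the grasp point.
Start: joints at [-1.178, 0.423, 1.63, -0, 1.089, -0.019], TCP at [250.177, -572.727, 202.075] pointing down, gripper open.
Joint ranges: [-3, 3], [-0.9, 2.11], [0.09, 2.58], [-1.31, 4.45], [0.11, 2.69], [-2.54, 2.54]. Speed limits (rad/s): [2.39, 2.39, 3.01, 3.14, 3.14, 3.14].

INTERFACE

Orientations are given as a rotation vector (axis times angle).
In Python, from workcell import get_obs, get_image, close_job, pinch_z gives the robot as it stands.
- The arm moves only by the tool jog_arm, never from a script. Its argument "commands" is a list of rows, each a list of 3 entries, a list of its own where there are three numbers: the gripper command: -1 is shut, 1 is fully open, values between are in proportion, then the shift along the tool's x, y, z as a fraction of full scale, then the turn, a rotation vector about the tool's x, y, z as a fraction of full scale. In form: [[gripper, [tx, ty, tz], [rx, ry, rz]], ...]. A call has 1 to 10 rows; each row shifts and turns the commanded pose from where the row before left it, along the tool's axes as they then stand; what a row does not reach is not made up. Full scale, the value 1, is 0.1 m for a shift and 45 degrees for a turn. A row lasts 1/10 s, in which the tool goes at most 50 mm and 8.59 degrees, less where a joint would pass 70% of its speed; a pose out of reach is approached as far as the arm can. A call with a number of a shift or a turn outside -1 to 1 is refused whole. A call with a gripper value outside its range is refused whole. The fingers move at their own pace and stop on an object; the grip force is fixed at half the most. Time passes only in rows, so rows that do not move let the fingers close. It gives the time, the measured TCP pose, the force, the opening and the grip force at its end, in the units of the state.
- get_obs(): the state, without advancing time (a new reading comes with each control period).
- get_image(name): name is "scene" or "side" or "wrist"; returns a dict with "image" (480x640x3 uint8, blue, green, red), "z_map" (480x640 float32, mm along the optical axis (not along the pixel's ray), 0 where there is no reading), "intrinsics" (3x3 intrinsics, pixels), "eye" and "orientation" of the camera in the world; the wrist camera has in their place "mount" (4x4, takes a point from camera to tool coordinates, whose origin is the TCP and whose axes are the flange's). Camera axes: x right, y down, z forward; pixel columns grow to the right and rows downward; lengths in mm; the calibration is good to about 2 mm. The wrist camera is an equidistant fisheye: a pixel r from the principal point sees the ray r / f radians off the axis. A picture is of the moment at which its call begins: read the wrist's pose just before it.
- close_job(): hands the job in; it is judged then, once.
The state is a dict: "t": time; "qpos": joint angles; "qvel": joint speeds; "joint_torque": joint torques, N m; "ee_pos": TCP position; "orientation": TCP orientation; "ft_force": force on the tool from outside, world axes, zero at the start; "moment": the same for the moment, N m; "width": finger opening in mm; "grasp_force": force on a finger pad.
Only numpy, scipy, OpenCV 4.12 (cv2) and the standard library are available. Lean on these libraries where they do the work, as an engineer would, in place of code of your own. Each camera call takes 0.05 s, during which the arm holds its last target. There are 200 camera calls.

TASK

Of the three pipe pieces, take the one with the same outside diameter as the stub on the flange plate, lift it over the spatter guard and hold it upright right above the stub, in line with it and with an open gap of about 5 mm, ready to be tack-welded. It must not touch the flange or stub, and neither pipe nor robot may touch the guard; leave the other pipes and the pliers and mug where they are. Finish while still holding the pipe hovering there, motionless: do not put it down or let go.

Things in the scene. Friction and masses are not known exactly. Their poses are not given: they have to be found in the camera images.
- pipe_42: Pipe piece: bare steel, hollow, outside diameter 42 mm, wall 4 mm, 100 mm long, about 0.37 kg, standing on end on the table left of the guard (it trades places with the other two). Origin at the centre of its lower end, z along its axis, up.
- pipe_34: Look-alike pipe, too thin: outside diameter 34 mm, wall 4 mm, 100 mm long, standing on end. Origin at the centre of its lower end. Leave it.
- pipe_50: Look-alike pipe, too thick: outside diameter 50 mm, wall 4 mm, 100 mm long, standing on end. Origin at the centre of its lower end. Leave it.
- flange: Dark steel flange plate 110 x 110 x 12 mm with four corner holes, fixed to the table; in its middle stands the pipe stub, outside diameter 42 mm, wall 4 mm, rising 40 mm above the plate, so its top is 52 mm above the table. Origin at the centre of the plate's underside, z up.
- stub_top (a point): Centre of the stub's open top rim (52 mm above the table); z up along the stub's axis.
- guard: Spatter guard, a bent aluminium sheet standing upright round three sides of the flange, fixed: outside 203 x 203 mm, sheet 3 mm, rim (5 mm bead) 91 mm above the table, and 16 mm wide feet outward. Its walls stand at x = -100 mm and y = +/-100 mm of its own frame; the side towards its own +x (away from the robot) is open. Origin at the middle of its footprint on the table, within 10 mm of the flange's origin; z up.
- pliers: Combination pliers with red handles, 56 x 154 x 14 mm, lying flat beyond the work. Origin at the centre of the underside. Leave them.
- shop_mug: Orange mug, 101 mm high, 81 mm across (120 mm with the handle), beyond the pipes. Origin at the centre of its underside. Leave it.
Mind the look-alikes: they are no part of the job. Leave any blue or green look-alike of the pipe_42 alone.

How it is judged (in metres and radians):
On the way:
1. the 42 mm pipe is inside the guard's outline with its lower end higher than the guard's rim (x of pipe_42 in the frame of guard between -0.115 and 0.115 m and y of pipe_42 in the frame of guard between -0.115 and 0.115 m and z of pipe_42 in the frame of guard above 0.091 m and contact force between pipe_42 and the fingers above 1 N), for 0.1 s.
At the end, for the whole second after the job is handed in: The 42 mm pipe is held still in the gripper, upright within 4 degrees, its lower end centred on the stub within 4 mm and 2 to 9 mm above the stub's rim, touching neither stub, flange nor guard; the other pipes, pliers and mug are within 20 mm of where they stood (horizontal distance between pipe_42 and stub_top below 0.004 m and z of pipe_42 in the frame of stub_top between 0.002 and 0.009 m and angle between pipe_42's own z axis and vertical below 0.07 rad and contact force between pipe_42 and the fingers above 1 N and contact force between pipe_42 and flange below 0.1 N and contact force between pipe_42 and guard below 0.1 N and linear speed of pipe_42 below 0.01 m/s and angular speed of pipe_42 below 0.1 rad/s and distance of each of pipe_34, pipe_50, pliers, shop_mug from where it was at the start of the episode below 0.02 m); the arm keeps its last pose, push and grip.
It fails at once if the guard is touched (over 1 N) (contact force between guard and anything else above 1 N).
It fails at once if the flange or stub is touched (over 1 N) (contact force between flange and anything else above 1 N).
It fails at once if a bystander is moved more than 20 mm (distance of any of pipe_34, pipe_50, pliers, shop_mug from where it was at the start of the episode above 0.02 m).
It fails at once if another pipe or the mug is knocked over (angle between any of pipe_34, pipe_50, shop_mug's own z axis and vertical above 0.5 rad).
It also fails if it takes over 48 s, if anything falls off the work surface, if the arm or the gripper's body presses on something with over 40 N, if the wrist force passes 120 N, or if a joint passes its speed limit or range.

## Working session

There is one attempt and no reset: what is moved stays moved. The work goes in short steps, Python scripts to look and compute and a tool call to move; the robot and the scene stay as the last step left them, time stands still between calls to the robot, and variables do not carry over. Pictures are saved under pics/ and viewed, at most 10 in all, crops included, and the job is handed in when it is done.

Besides the shell and the picture viewer there is one more tool, called as name([rows], argument=value, ...), one row to a line, values as JSON. jog_arm: Moves the arm, as the interface text tells. Its arguments: {"type":"object","properties":{"commands":{"type":"array","items":{"type":"array"}}},"required":["commands"]}

```bash
mkdir -p pics; ls
python3 - <<'E'
from workcell import get_obs,get_image,pinch_z
import cv2,numpy as np
print(pinch_z if not callable(pinch_z) else pinch_z())
o=get_obs();print(o)
for n in("scene","side"):
    d=get_image(n);cv2.imwrite(f"pics/{n}0.png",d["image"]);np.savez(f"{n}0.npz",**d)
    print(n,d["intrinsics"],d["eye"],d["orientation"])
E
```

```text
pics
18.700000000000003
{'t': 0.0, 'qpos': array([-1.17797966e+00,  4.23853182e-01,  1.63066973e+00, -2.13627693e-05,
        1.08861210e+00, -1.90209736e-02]), 'qvel': array([ 0.00100532,  0.00108403,  0.00177724, -0.00073653, -0.00023352,
       -0.00040728]), 'joint_torque': array([ 2.75845247e-03, -5.44625545e+01, -2.73665214e+01,  6.45677629e-02,
        2.28633697e-02, -1.18062217e-04]), 'ee_pos': array([ 249.96593796, -572.19945908,  201.30198441]), 'orientation': array([-3.07373862e+00, -6.42057035e-01,  4.79144954e-04]), 'ft_force': array([-0.30500522,  0.54041116, -0.8774073 ]), 'moment': array([ 0.05570554, -0.00890955, -0.04084088]), 'grasp_force': 0.0, 'width': 87.83908463780251}
scene [[618.43905832   0.         329.2947069 ]
 [  0.         618.43905832 233.0613212 ]
 [  0.           0.           1.        ]] [ 73.90424426 612.96651296 961.47489877] [-0.94158189  2.5638502  -0.93925285]
side [[485.42122189   0.         317.70735231]
 [  0.         485.42122189 241.38807915]
 [  0.           0.           1.        ]] [ 151.51499285 -541.3911393   482.06469074] [-2.02413491  0.64732151 -0.38485584]
```

View pics/scene0.png

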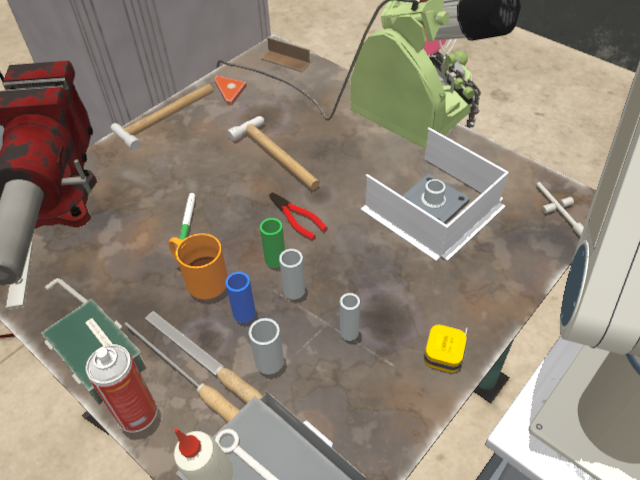

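View pics/side0.png

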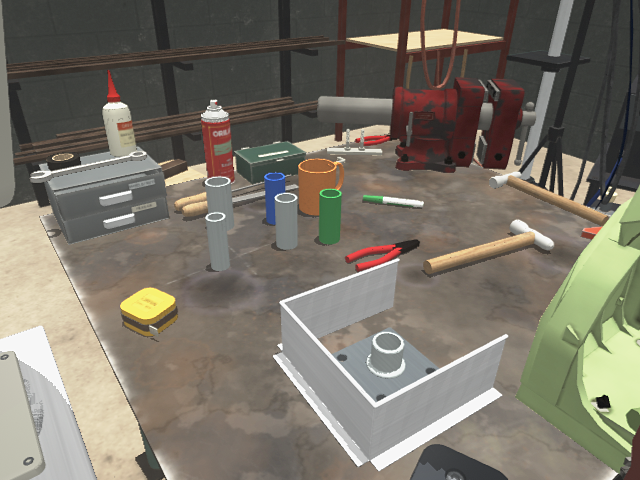

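The scene view shows three steel pipes: thin at (349,317), middle at (292,275) and thick at (267,347). The stub is at (433,192) inside the guard. In the side view the middle pipe is at (286,222) and the stub at (387,350). Next I'll measure positions using depth and circle fits.

```bash
cat > h.py <<'E'
import numpy as np,cv2
from scipy.spatial.transform import Rotation as R
from scipy.optimize import least_squares
def cloud(d):
    z=d["z_map"].astype(float);K=d["intrinsics"];v,u=np.mgrid[:z.shape[0],:z.shape[1]]
    c=np.stack([(u-K[0,2])/K[0,0]*z,(v-K[1,2])/K[1,1]*z,z],-1)
    w=c@R.from_rotvec(d["orientation"]).as_matrix().T+d["eye"];w[z==0]=np.nan
    return w
def ray(d,uv,h):
    K=d["intrinsics"];uv=np.atleast_2d(uv).astype(float)
    r=np.c_[(uv-K[:2,2])/K[0,0],np.ones(len(uv))]@R.from_rotvec(d["orientation"]).as_matrix().T
    return d["eye"]+r*((h-d["eye"][2])/r[:,2])[:,None]
def circ(p):
    f=lambda q:np.hypot(p[:,0]-q[0],p[:,1]-q[1])-q[2]
    s=least_squares(f,[*p[:,:2].mean(0),20],loss="soft_l1");return s.x
E
python3 - <<'E'
from h import *
C={"scene":dict(p34=(349,317),p42=(292,275),p50=(267,347),stub=(433,192)),"side":dict(p34=(217,240),p42=(286,222),p50=(219,200),stub=(387,350))}
for n in C:
    d=dict(np.load(n+"0.npz"));w=cloud(d);print(n,"table z",w[250,350] if n=="scene" else w[300,250])
    for k,(u,v) in C[n].items():
        s=w[max(0,v-60):v+60,u-35:u+35].reshape(-1,3);c0=w[v,u]
        h=52 if k=="stub" else 100
        q=s[(np.abs(s[:,2]-h)<4)&(np.hypot(*(s[:,:2]-c0[:2]).T)<60)]
        b=s[(s[:,2]>(20 if h==52 else 15))&(s[:,2]<h-8)&(np.hypot(*(s[:,:2]-c0[:2]).T)<45)]
        print(k,c0.round(),len(q),q.mean(0).round(1),"ext",np.ptp(q,0).round(1),"rimfit",circ(q).round(1),"body",len(b),circ(b).round(1))
    g=w.reshape(-1,3);st=c0[:2]
    g=g[(abs(g[:,2]-88)<6)&(np.hypot(*(g[:,:2]-st).T)<170)]
    r=cv2.minAreaRect(g[:,:2].astype(np.float32));print("guard rim",len(g),r,g[:,2].max(),cv2.boxPoints(r).round(0).tolist())
E
```

```text
scene table z [ 5.58798359e+02  4.58657941e+00 -3.21055905e-01]
p34 [430. 166.  75.] 122 [439.1 153.7  98.7] ext [32.8 35.   6.1] rimfit [438.6 153.7  14.8] body 598 [438.  154.4  15.1]
p42 [563. 163.  76.] 139 [577.1 150.   98.6] ext [42.3 40.3  7.1] rimfit [577.5 149.9  18.7] body 743 [576.8 150.2  19.1]
p50 [489. 302.  89.] 220 [507.2 287.5  98.6] ext [49.2 49.9  6.6] rimfit [507.4 287.9  22.8] body 997 [506.4 288.8  22.8]
stub [ 500. -191.   50.] 97 [ 504.  -205.8   50.4] ext [38.4 40.9  6. ] rimfit [ 505.2 -206.6   18.2] body 260 [ 505.1 -206.3   18.9]
guard rim 844 ((505.688720703125, -204.92520141601562), (211.46067810058594, 208.90371704101562), 86.52952575683594) 93.28126340798894 [[395.0, -304.0], [604.0, -317.0], [616.0, -106.0], [408.0, -93.0]]
side table z [436.64784977  33.29365931  -0.97178757]
p34 [434. 135.  64.] 136 [439.9 149.4  98.9] ext [32.9 34.8  6.2] rimfit [440.5 149.8  14.8] body 770 [440.8 150.5  15.8]
p42 [570. 130.  60.] 144 [579.1 145.9  99.2] ext [41.5 41.8  5.9] rimfit [579.3 145.7  19.1] body 827 [579.3 146.6  19.5]
p50 [500. 263.  71.] 155 [509.3 283.   99. ] ext [49.3 49.6  6.2] rimfit [509.1 284.2  22.7] body 710 [509.6 284.6  23.3]
stub [ 521. -199.   22.] 297 [ 506.2 -211.9   51.1] ext [40.9 40.8  5.9] rimfit [ 507.5 -210.5   18.5] body 666 [ 506.9 -210.9   19. ]
guard rim 2586 ((512.403564453125, -219.86480712890625), (229.9010772705078, 217.7544708251953), 86.63619995117188) 93.20655105934225 [[397.0, -328.0], [614.0, -341.0], [628.0, -112.0], [410.0, -99.0]]
```

Run:
```python
from h import *
o={"blue":(241,298),"green":(272,243),"mug":(205,268)}
d=dict(np.load("scene0.npz"));w=cloud(d)
for k,(u,v) in o.items():
    s=w[v-45:v+45,u-35:u+35].reshape(-1,3);c0=w[v,u]
    b=s[(s[:,2]>15)&(np.hypot(*(s[:,:2]-c0[:2]).T)<(70 if k=="mug" else 45))]
    print(k,c0.round(),b[:,2].max().round(),circ(b).round(1))
for n in("scene","side"):
  g=cloud(dict(np.load(n+"0.npz"))).reshape(-1,3)
  m=g[(g[:,2]>140)&(g[:,0]>300)&(np.hypot(g[:,0]-506,g[:,1]+208)<350)]
  print(n,"tall",len(m),m.min(0),m.max(0),"nearest",np.sort(np.hypot(m[:,0]-506,m[:,1]+208))[:1])
```

```text
blue [594. 259.  81.] 103.0 [611.9 247.1  19. ]
green [643. 133.  75.] 102.0 [656.1 119.3  19. ]
mug [681. 261.  94.] 103.0 [714.3 244.3  37.8]
scene tall 7956 [ 564.81515951 -552.3870153   140.00623815] [ 825.98009539 -289.99137857  312.16510188] nearest [173.50195808]
side tall 5987 [ 619.28147563 -389.48647887  140.03011584] [ 821.2285412  -339.04011416  290.43605186] nearest [177.25326517]
```

jog_arm([
  [1,[0.29,-0.265,0],[0,0,0]],
  [1,[0.29,-0.265,0],[0,0,0]],
  [1,[0.29,-0.265,0],[0,0,0]],
  [1,[0.29,-0.265,0],[0,0,0]],
  [1,[0.29,-0.265,0],[0,0,0]],
  [1,[0.29,-0.265,0],[0,0,0]],
  [1,[0.29,-0.265,0],[0,0,0]],
  [1,[0.29,-0.265,0],[0,0,0]],
  [1,[0.29,-0.265,0],[0,0,0]],
  [1,[0.29,-0.265,0],[0,0,0]],
])

```text
t: 1.1
ee_pos: [410.1, -212.2, 202.0]
orientation: [-3.075, -0.642, 0.0]
ft_force: [1.0, -0.6, 0.3]
width: 88.0
grasp_force: 0.0
```

jog_arm([
  [1,[0.29,-0.265,0],[0,0,0]],
  [1,[0.29,-0.265,0],[0,0,0]],
  [1,[0.29,-0.265,0],[0,0,0]],
  [1,[0.29,-0.265,0],[0,0,0]],
  [1,[0.29,-0.265,0],[0,0,0]],
  [1,[0.29,-0.265,0],[0,0,0]],
  [1,[0.29,-0.265,0],[0,0,0]],
  [1,[0.29,-0.265,0],[0,0,0]],
  [1,[0.29,-0.265,0],[0,0,0]],
  [1,[0,0,0],[0,0,0]],
])

```text
t: 2.1
ee_pos: [555.1, 112.8, 201.9]
orientation: [-3.073, -0.648, -0.002]
ft_force: [1.3, -1.0, -0.4]
width: 88.1
grasp_force: 0.0
```

```bash
cat > wr.py <<'E'
from h import *
from workcell import get_obs,get_image
def wcloud(name):
    o=get_obs();d=get_image("wrist");cv2.imwrite(f"pics/{name}.png",d["image"])
    K=d["intrinsics"];z=d["z_map"].astype(float);v,u=np.mgrid[:z.shape[0],:z.shape[1]]
    x=(u-K[0,2])/K[0,0];y=(v-K[1,2])/K[1,1];r=np.hypot(x,y)+1e-9
    t=np.tan(np.minimum(r,1.4));c=np.stack([x/r*t*z,y/r*t*z,z],-1);c[(z==0)|(r>1.4)]=np.nan
    M=np.array(d["mount"]);p=c@M[:3,:3].T+M[:3,3]
    return o,d,p@R.from_rotvec(o["orientation"]).as_matrix().T+o["ee_pos"]
E
python3 - <<'E'
from wr import *
o,d,w=wcloud("w1")
print(o["t"],o["ee_pos"],o["orientation"],np.array(d["mount"]).round(3).tolist())
for k,c,h in(("p42",(578,148),100),("p34",(440,152),100)):
    s=w.reshape(-1,3);s=s[(abs(s[:,2]-h)<5)&(np.hypot(s[:,0]-c[0],s[:,1]-c[1])<36)]
    print(k,len(s),circ(s).round(1) if len(s)>5 else "",s.mean(0))
E
```

```text
2.1 [555.12580789 112.83535236 201.88460714] [-3.07338203e+00 -6.47629050e-01 -2.09824075e-03] [[-0.001, -0.967, -0.254, 69.183], [1.0, -0.001, 0.001, 1.084], [-0.001, -0.254, 0.967, -182.735], [0.0, 0.0, 0.0, 1.0]]
p42 808 [580.5 145.8  18.6] [579.86125421 145.53158443  99.67278651]
p34 216 [442.9 149.4  14.3] [449.57976826 143.49134771  98.94188727]
```

View pics/w1.png

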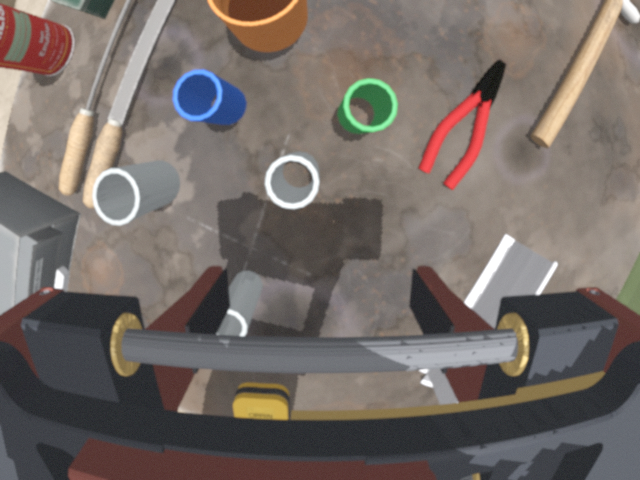

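The wrist view shows the 42 mm rim at (292,181), with the green pipe at (370,105) and the blue at (203,97). Both are clear of the finger line.

jog_arm([
  [1,[0.18,-0.1,0],[0,0,0]],
  [1,[0.18,-0.1,0],[0,0,0]],
  [1,[0,0,0],[0,0,0]],
  [1,[0,0,0],[0,0,0]],
  [1,[0,0,0.2],[0,0,0]],
  [1,[0,0,0.3],[0,0,0]],
  [1,[0,0,0.2],[0,0,0]],
  [1,[0,0,0.2],[0,0,0]],
  [1,[0,0,0],[0,0,0]],
])

```text
t: 3.05
ee_pos: [575.7, 140.2, 109.6]
orientation: [3.075, 0.641, -0.009]
ft_force: [-0.6, -0.4, -0.0]
width: 87.9
grasp_force: 0.0
```

Run:
```python
from wr import *
o,d,w=wcloud("w2")
print(o["t"],o["ee_pos"],o["orientation"],o["ft_force"])
s=w.reshape(-1,3);s=s[(abs(s[:,2]-100)<5)&(np.hypot(s[:,0]-580,s[:,1]-146)<36)]
print(len(s),circ(s).round(1) if len(s)>5 else "")
```

```text
3.05 [575.65966746 140.15670063 109.55755725] [ 3.07524498  0.64069495 -0.00939796] [-0.55698831 -0.40707681 -0.01039377]
1748 [580.9 146.3  18.6]
```

View pics/w2.png

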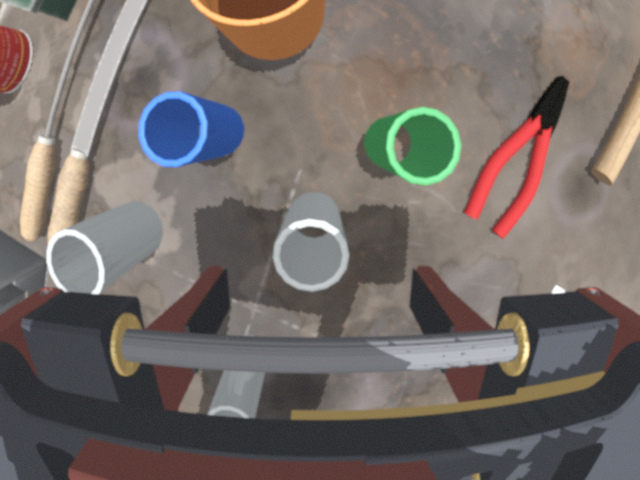

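The pipe rim at (312,255) is midway between the fingers. I'll correct by 7 mm in x and 3 mm in y, then descend and grip.

jog_arm([
  [1,[0.07,-0.03,0],[0,0,0]],
  [1,[0,0,0],[0,0,0]],
  [1,[0,0,0.2],[0,0,0]],
  [1,[0,0,0.2],[0,0,0]],
  [1,[0,0,0.12],[0,0,0]],
  [1,[0,0,0],[0,0,0]],
  [1,[0,0,0],[0,0,0]],
])

```text
t: 3.8
ee_pos: [584.2, 147.6, 60.7]
orientation: [-3.075, -0.642, -0.001]
ft_force: [-0.6, -0.4, 0.8]
width: 87.6
grasp_force: 0.0
```

jog_arm([
  [-1,[0,0,0],[0,0,0]],
  [-1,[0,0,0],[0,0,0]],
  [-1,[0,0,0],[0,0,0]],
  [-1,[0,0,0],[0,0,0]],
  [-1,[0,0,0],[0,0,0]],
  [-1,[0,0,0],[0,0,0]],
  [-1,[0,0,0],[0,0,0]],
  [-1,[0,0,0],[0,0,0]],
])

```text
t: 4.6
ee_pos: [583.7, 147.7, 60.1]
orientation: [-3.075, -0.642, 0.0]
ft_force: [-1.2, 1.5, 0.8]
width: 41.5
grasp_force: 30.0
```

jog_arm([
  [-1,[0,0,-0.1],[0,0,0]],
  [-1,[0,0,-0.2],[0,0,0]],
  [-1,[0,0,-0.2],[0,0,0]],
  [-1,[0,0,-0.2],[0,0,0]],
  [-1,[0,0,-0.2],[0,0,0]],
  [-1,[0,0,-0.2],[0,0,0]],
  [-1,[0,0,-0.2],[0,0,0]],
  [-1,[0,0,-0.1],[0,0,0]],
  [-1,[0,0,0],[0,0,0]],
  [-1,[0,0,0],[0,0,0]],
])

```text
t: 5.6
ee_pos: [583.2, 147.3, 199.4]
orientation: [3.075, 0.642, -0.002]
ft_force: [-0.3, 0.1, -4.4]
width: 41.7
grasp_force: 30.0
```

jog_arm([
  [-1,[-0.1,0.15,0],[0,0,0]],
  [-1,[-0.2,0.28,0],[0,0,0]],
  [-1,[-0.2,0.28,0],[0,0,0]],
  [-1,[-0.2,0.28,0],[0,0,0]],
  [-1,[-0.2,0.28,0],[0,0,0]],
  [-1,[0,0,0],[0,0,0]],
])

```text
t: 6.2
ee_pos: [550.0, -8.8, 198.8]
orientation: [3.076, 0.637, -0.005]
ft_force: [-0.0, 1.0, -4.6]
width: 41.7
grasp_force: 30.0
```

jog_arm([
  [-1,[-0.2,0.3,0],[0,0,0]],
  [-1,[-0.2,0.3,0],[0,0,0]],
  [-1,[-0.2,0.3,0],[0,0,0]],
  [-1,[-0.2,0.3,0],[0,0,0]],
  [-1,[-0.2,0.3,0],[0,0,0]],
  [-1,[-0.1,0.15,0],[0,0,0]],
  [-1,[0,0,0],[0,0,0]],
  [-1,[0,0,0],[0,0,0]],
])

```text
t: 7.0
ee_pos: [516.8, -199.9, 199.3]
orientation: [-3.074, -0.64, 0.002]
ft_force: [-0.4, -0.8, -4.2]
width: 41.5
grasp_force: 30.0
```

```bash
cat > m.py <<'E'
import sys
from wr import *
tag=sys.argv[1];o=get_obs();e=o["ee_pos"];print(o["t"],e,o["orientation"])
st={"scene":(505.1,-206.4),"side":(507.2,-210.7)}
ims=[]
for n in("scene","side"):
    d=get_image(n);ims.append(d["image"][130:330,330:600] if n=="scene" else d["image"][150:400,280:500])
    s=cloud(d).reshape(-1,3);near=np.hypot(s[:,0]-e[0],s[:,1]-e[1])<33
    zb=e[2]-60
    b=s[near&(s[:,2]>zb+6)&(s[:,2]<zb+45)]
    q=s[near&(s[:,2]>zb-8)&(s[:,2]<zb+45)]
    f=lambda p:np.hypot(b[:,0]-p[0]-p[2]*(b[:,2]-zb),b[:,1]-p[1]-p[3]*(b[:,2]-zb))-21
    r=least_squares(f,[e[0],e[1],0,0],loss="soft_l1").x
    print(n,len(b),"bottom xy,tilt",r.round(3),"off stub",(r[:2]-st[n]).round(1),"zmin",np.percentile(q[:,2],[0,1,3]).round(1),"res",np.std(f(r)).round(2))
    if len(sys.argv)>2: cv2.imwrite(f"pics/{n}_{tag}.png",cv2.resize(ims[-1],None,fx=2.2,fy=2.2))
E
python3 m.py a
```

```text
7.0 [ 516.77502447 -199.92310914  199.288621  ] [-3.07437494e+00 -6.40276960e-01  1.75529731e-03]
scene 336 bottom xy,tilt [ 5.11044e+02 -1.99070e+02  6.00000e-03 -1.70000e-02] off stub [5.9 7.3] zmin [137.9 138.9 140.1] res 1.39
side 976 bottom xy,tilt [ 5.13556e+02 -1.99156e+02  6.00000e-03 -1.60000e-02] off stub [ 6.4 11.5] zmin [139.  140.3 141.6] res 0.69
```

jog_arm([
  [-1,[-0.095,0.06,0],[0,0,0]],
  [-1,[0,0,0],[0,0,0]],
  [-1,[0,0,0.15],[0,0,0]],
  [-1,[0,0,0.15],[0,0,0]],
  [-1,[0,0,0.15],[0,0,0]],
  [-1,[0,0,0.1],[0,0,0]],
  [-1,[0,0,0],[0,0,0]],
  [-1,[0,0,0],[0,0,0]],
  [-1,[0,0,0],[0,0,0]],
])

```text
t: 8.0
ee_pos: [511.7, -209.6, 145.8]
orientation: [3.074, 0.642, 0.002]
ft_force: [0.1, 0.8, -4.0]
width: 41.9
grasp_force: 30.0
```

```bash
sed -i 's/-21$/-19/' m.py; python3 m.py b v
```

```text
8.0 [ 511.66739228 -209.62986101  145.83774371] [3.07446590e+00 6.42255114e-01 1.72470410e-03]
scene 308 bottom xy,tilt [ 5.04729e+02 -2.06986e+02  7.00000e-03 -4.00000e-03] off stub [-0.4 -0.6] zmin [83.5 85.  86.1] res 1.47
side 877 bottom xy,tilt [ 5.06629e+02 -2.11166e+02  4.00000e-03 -8.00000e-03] off stub [-0.6 -0.5] zmin [85.6 87.1 87.9] res 0.78
```

View pics/side_b.png

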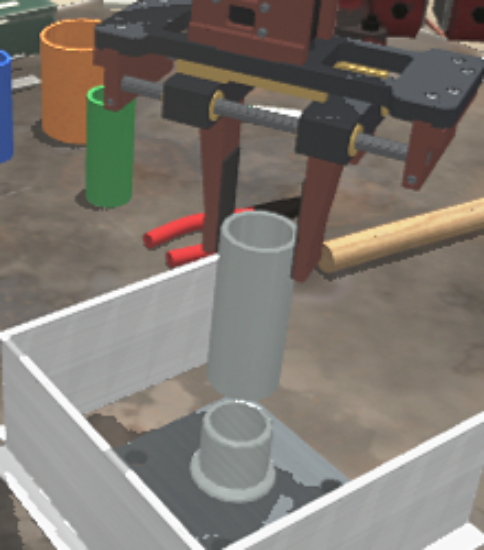

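View pics/scene_b.png

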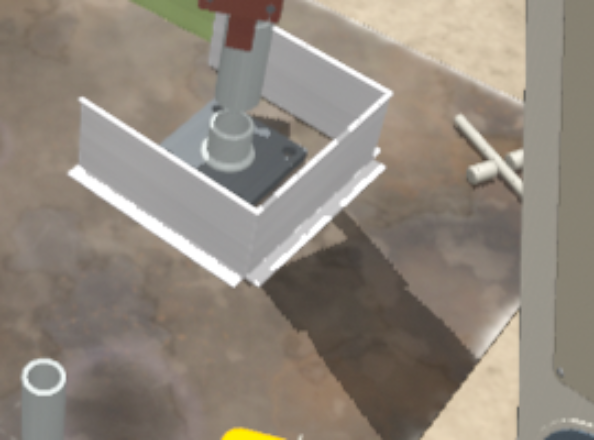

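Both views show the pipe in line above the stub, within about 0.7 mm. Its lower end is about 34 mm above the rim, so I'll lower it about 28 mm.

jog_arm([
  [-1,[0.005,0,0.1],[0,0,0]],
  [-1,[0,0,0.1],[0,0,0]],
  [-1,[0,0,0.05],[0,0,0]],
  [-1,[0,0,0],[0,0,0]],
  [-1,[0,0,0],[0,0,0]],
  [-1,[0,0,0],[0,0,0]],
  [-1,[0,0,0],[0,0,0]],
])

```text
t: 8.8
ee_pos: [511.8, -209.3, 120.4]
orientation: [3.075, 0.642, 0.001]
ft_force: [0.1, 0.2, -4.2]
width: 41.9
grasp_force: 30.0
```

```bash
python3 m.py c v
```

```text
8.8 [ 511.76052743 -209.33874326  120.35928458] [3.07490203e+00 6.42272316e-01 6.76073937e-04]
scene 295 bottom xy,tilt [ 5.04893e+02 -2.06794e+02  3.00000e-03  7.00000e-03] off stub [-0.2 -0.4] zmin [52.6 56.2 60. ] res 1.47
side 812 bottom xy,tilt [ 5.06719e+02 -2.10712e+02  4.00000e-03 -1.00000e-02] off stub [-0.5 -0. ] zmin [52.4 52.6 53.3] res 0.81
```

View pics/side_c.png

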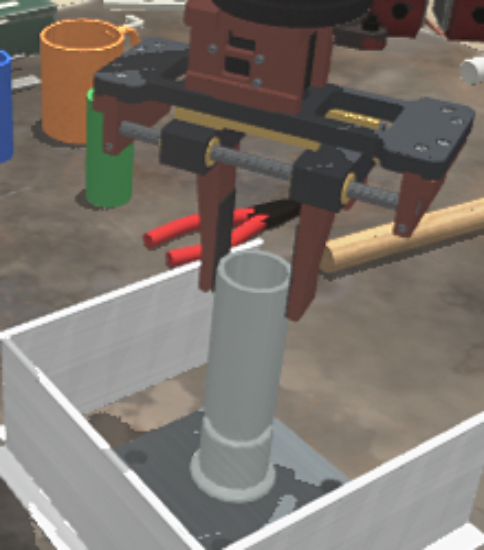

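The pipe hangs in line with the stub, its lower end at about (240,435) in the crop, with a gap of about 8 mm. I'll lower it 3 mm and check the pipe's top height.

jog_arm([
  [-1,[0.003,0,0.03],[0,0,0]],
  [-1,[0,0,0],[0,0,0]],
  [-1,[0,0,0],[0,0,0]],
  [-1,[0,0,0],[0,0,0]],
  [-1,[0,0,0],[0,0,0]],
  [-1,[0,0,0],[0,0,0]],
])

```text
t: 9.5
ee_pos: [511.8, -209.1, 117.1]
orientation: [3.075, 0.642, 0.0]
ft_force: [-0.1, -0.4, -4.1]
width: 41.7
grasp_force: 30.0
```

```bash
python3 m.py d
python3 - <<'E'
from wr import *
d0=dict(np.load("side0.npz"))
def top(d,c,h,lo=85):
    s=cloud(d).reshape(-1,3);s=s[(np.hypot(s[:,0]-c[0],s[:,1]-c[1])<24)&(abs(s[:,2]-h)<12)]
    return len(s),np.percentile(s[:,2],[90,95,98]).round(1)
print("start",top(d0,(579.3,146),100))
for i in range(3):
    print("now",top(get_image("side"),(506.8,-210.6),157), get_obs()["ee_pos"][2])
o,d,w=wcloud("w3")
for c,h in(((508,-209),157),((508,-209),52)):
    s=w.reshape(-1,3);s=s[(abs(s[:,2]-h)<7)&(np.hypot(s[:,0]-c[0],s[:,1]-c[1])<30)]
    print(len(s),circ(s).round(1) if len(s)>5 else "",np.percentile(s[:,2],[50,90]) if len(s) else "")
E
```

```text
9.5 [ 511.83121967 -209.12107377  117.10928507] [3.07521931e+00 6.42238046e-01 1.17391003e-04]
scene 295 bottom xy,tilt [ 5.04752e+02 -2.05900e+02  1.30000e-02 -1.90000e-02] off stub [-0.3  0.5] zmin [49.2 49.8 50.3] res 1.54
side 804 bottom xy,tilt [ 5.06665e+02 -2.10557e+02  5.00000e-03 -8.00000e-03] off stub [-0.5  0.1] zmin [49.2 49.7 50.4] res 0.81
start (285, array([100.6, 100.9, 101.3]))
now (781, array([158.1, 162.5, 166. ])) 117.10873848894893
now (775, array([158.3, 162.6, 166.3])) 117.09720567580497
now (784, array([158.2, 162.1, 166.7])) 117.09038658067271
2973 [ 510.  -210.9   19. ] [156.72340674 159.07261491]
217 [ 508.  -211.3   20.7] [50.27385024 52.02494178]
```

```bash
python3 -c "
from workcell import close_job,get_obs
o=get_obs();print(o['ee_pos'],o['ft_force'],o['width']);print(close_job())"
```

```text
[ 511.80432234 -209.13743989  117.07691027] [ 0.26611558 -0.57451636 -4.24314006] 41.443522700680724
the job is handed in; nothing more can be done
None
```

I handed in the job with the 42 mm pipe held still and upright above the stub, with a gap of about 5 mm and centred to about 0.5 mm by the scene and side cameras; no verdict came back.

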